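# Shut the harmonica case by tucking its flap under the lip

### The job

The harmonica lies in its open grey case: with the fingertips, fold the standing cover flap over it and push the flap's edge well beneath the black lip on the opposite side, so that the case stays shut by itself. Only push: do not pick up the case or the harmonica or shove the case along, and leave the things around it where they are.

Things in the scene. Friction and masses are not known exactly. Their poses are not given: they have to be found in the camera images.
- case: Open grey plastic harmonica case, loose, 0.4 to 0.7 kg, 84 (x) by 180 (y) by 40 mm to the wall tops, walls 4 mm. Origin: centre of its underside; z up. The flap is hinged on its -x side (towards the robot); the black lip, 150 mm long, runs along its +x side: its overhang lies 48.5 to 53.5 mm above the table, at x = 34 to 50 mm in the case frame. Yaw up to 0.7 rad either way.
- flap (a joint): Angle of the grey cover flap, rad: 0 folded flat (hinge stop), 1.57 upright, up to 1.95 leaning back to the robot. Springy (under 1 N at the edge): let go untucked, it stands up again. Plate 3 mm thick, 140 mm wide, free edge 76 mm from the axis. Open, its outer face looks to the case's -x; folded, that face is on top, 44 mm above the table, 4.5 mm below the lip's underside. It takes a press of 10 N.
- flap_slide (a joint): How far flap and hinge have slid along the case's +x, m, 0 to 0.012 (stop). At 0 the folded flap's edge is 4 mm short of the lip and can be folded down in front of it; at 0.012 it is 8 mm beneath it. Stays where it is left; takes about 2 N to slide. Slid over 4 mm before it is down, the flap lands on top of the lip.
- flap_hinge (a point): Middle of the flap's hinge axis (axis along the case's y): 46 mm to the case's -x from its origin when flap_slide is 0, 42.5 mm above the table. It moves with flap_slide. Its axes are those of the case.
- flap_edge (a point): Middle of the flap's free edge, in mid thickness, 76 mm from the hinge axis. Its x axis points from the hinge to the free edge, its z axis out of the outer face.
- flap_ridge (a point): Foot of the black thumb ridge on the flap's outer face, middle of its hinge-side face, 55 mm from the hinge axis. The ridge is 100 mm long along the hinge direction, 5 mm thick (55 to 60 mm from the axis) and stands 6 mm out of the face. Pushing against it with the flap held down slides the flap under the lip.
- lip_edge (a point): Middle of the lower inner edge of the black lip, under which the flap goes: 34 mm to the case's +x from its origin, 48.5 mm above the table.
- harmonica: Steel and dark wood harmonica lying loose in the case, 40 (x) by 146 (y) by 26 mm high; origin: centre of its underside, 4 mm above the table. The folded flap passes clear above it.
- pitch_pipe: Round brushed steel pitch pipe, 44 mm across, 15 mm high, lying beside the case; origin: centre of its underside. Leave alone.
- nut_blank: Cedar ukulele nut blank, 12 by 60 by 9 mm, lying beside the case; origin: centre of its underside. Leave alone.
- dish: White ceramic dish, 90 mm across, 22 mm high, holding the marble; origin: centre of its underside. Leave alone.
- marble_center (a point): Centre of the green glass marble, 16 mm across, in the dish. Leave alone.
- polish_tin: Red round shoe polish tin, 72 mm across, 26 mm high; origin: centre of its underside. Leave alone.
- shoe_brush: Shoe brush, 45 by 130 by 38 mm, lying beyond the case's lip side; origin: centre of its underside. Leave alone.
There are look-alikes about, which are no part of the job. What is meant by the case is not blue or green, and is the larger of those in its own colour.

How it is judged (in metres and radians):
At the end, for the whole second after the job is handed in: The flap lies folded (angle under 0.08 rad) with its edge below the lip's underside and at least 3 mm in beneath it (flap_slide over 8 mm), at rest; the case stands flat within 40 mm of where it was, with the harmonica in it (value of joint flap below 0.08 rad and value of joint flap_slide above 0.008 m and z of flap_edge in the frame of lip_edge below 0 m and x of flap_edge in the frame of lip_edge above 0.003 m and velocity of joint flap between -0.05 and 0.05 rad/s and angle between case's own z axis and vertical below 0.05 rad and linear speed of case below 0.01 m/s and z of harmonica in the frame of case below 0.012 m and distance of case from where it was at the start of the episode below 0.04 m); the robot touches nothing.
It fails at once if the case is shoved along (over 40 mm) (distance of case from where it was at the start of the episode above 0.04 m).
It fails at once if the case is lifted (over 12 mm) or tipped (over 0.2 rad) (height (world z) of case above 0.012 m or angle between case's own z axis and vertical above 0.2 rad).
It fails at once if the harmonica is lifted in the case (over 15 mm) (z of harmonica in the frame of case above 0.019 m).
It fails at once if something standing around is moved more than 25 mm (distance of any of pitch_pipe, nut_blank, dish, polish_tin, shoe_brush from where it was at the start of the episode above 0.025 m).
It fails at once if the marble leaves its dish (horizontal distance between marble_center and dish above 0.045 m).
It also fails if it takes over 35 s, if anything falls off the work surface, if the arm or the gripper's body presses on something with over 40 N, if the wrist force passes 120 N, or if a joint passes its speed limit or range.

### The arm

A 6-joint arm with a two-finger parallel gripper is mounted at the origin on the work surface. World frame = base frame: x ahead of the robot, y to its left, z up, the work surface at z = 0. Lengths are in m, angles in degrees, forces in N, time in s.
With the tool pointing down it reaches from about 0.375 to 0.9 m from the base axis. Payload 3.1 kg.
Tool frame: the origin (TCP) lies at the very end of the fingers, on their centre line; the grasp point (between the pads) lies bot.grip_point_offset behind it (bot.grip_point_offset is the distance from the TCP to the grasp point, in m); z points along the fingers, y is the line along which they close (so a half turn about z gives the same grasp; the last joint's range is limited). The gripper opens to 87 mm and grips with 3 to 60 N. Pads are 19 mm wide; open, the fingers measure 117 mm over their backs; the gripper's body (75 mm by 190 mm) begins 51 mm behind the grasp point.
Start: joints at [54.345, 30.224, 82.088, -0, 67.689, -10.227], TCP at [0.268, 0.564, 0.223] pointing down, gripper open.
Joint ranges: [-176.69, 176.69], [-43.24, 126.21], [12.49, 139.97], [-82, 262], [0, 151.66], [-163.58, 163.58]. Speed limits (degrees/s): [159.86, 159.86, 180, 180, 180, 180].

### API

Orientations are given as a 3x3 rotation matrix whose columns are the frame's x, y, z axes.
In Python, from rig import bot, viewer, ticket gives the robot as it stands.
- The arm moves only by the tool servo_tool, never from a script. Its argument "targets" is a list of rows, each an object with "offset": the shift along the tool's x, y, z in m, a list of three; "dr": the turn, a rotation vector about the tool's x, y, z in degrees, a list of three. In form: [{"offset": [x, y, z], "dr": [ax, ay, az]}, ...]. A call has 1 to 20 rows; each row is the pose to reach, as a shift and turn from the pose commanded when the call began, along the tool's axes at that moment; what a row does not reach only later rows make up. A row lasts 1/12 s, in which the tool goes at most 41.7 mm and 7.16 degrees, less where a joint would pass 70% of its speed; a pose out of reach is approached as far as the arm can. A call with a gripper value outside its range is refused whole. "gripper" is the gripper command: -1 is fully open, 1 is shut, values between are in proportion, set as the call begins (left out, the last holds). The fingers move at their own pace and stop on an object; the grip force is fixed at half the most. Time passes only in rows, so rows that repeat a pose let the fingers close. It gives the time, the measured TCP pose, the force, the opening and the grip force at its end, in the units of the state.
- bot.read_state(): the state, without advancing time (a new reading comes with each control period).
- viewer.capture(name): name is "side" or "top" or "wrist"; returns a dict with "color" (400x640x3 uint8, red, green, blue), "camera_matrix" (3x3 intrinsics, pixels), "R" (3x3) and "t" (3): a world point X has camera coordinates R X + t. Camera axes: x right, y down, z forward; pixel columns grow to the right and rows downward; lengths in m; the calibration is good to about 2 mm. A picture is of the moment at which its call begins. There is no depth.
- ticket.hand_in(): hands the job in; it is judged then, once.
The state is a dict: "time_s": time; "joint_positions": joint angles; "qvel": joint speeds; "tau": joint torques, N m; "position": TCP position; "tcp_rot": TCP orientation; "force": force on the tool from outside, world axes, zero at the start; "moment": the same for the moment, N m; "opening": opening from 0.0 (shut) to 1.0 (fully open); "grasp_force": force on a finger pad.
Only numpy, scipy, OpenCV 4.12 (cv2) and the standard library are available. Lean on these libraries where they do the work, as an engineer would, in place of code of your own. Each camera call takes 0.05 s, during which the arm holds its last target. There are 200 camera calls.

## Working session

There is one attempt and no reset: what is moved stays moved. The work goes in short steps, Python scripts to look and compute and a tool call to move; the robot and the scene stay as the last step left them, time stands still between calls to the robot, and variables do not carry over. Pictures are saved under pics/ and viewed, at most 10 in all, crops included, and the job is handed in when it is done.

Besides the shell and the picture viewer there is one more tool, called after "Request:" as a command line: name --argument value ..., lists and objects as JSON in quotes. servo_tool: Moves the arm, as the interface text tells. Its arguments: {"type":"object","properties":{"targets":{"type":"array"},"gripper":{"type":"number"}},"required":["targets"]}

```bash
mkdir -p pics
python3 - <<'E'
from rig import bot, viewer
import cv2,pickle
for n in ("top","side"):
    c=viewer.capture(n); pickle.dump(c,open(f"pics/{n}.pkl","wb"))
    cv2.imwrite(f"pics/{n}1.png",c["color"][:,:,::-1])
s=bot.read_state();print(s["time_s"],s["position"],s["tcp_rot"],s["force"],bot.grip_point_offset)
E
```

```text
0.1 [0.26795908 0.563933   0.22168473] [[-9.03129036e-01  4.29367882e-01 -1.08017948e-03]
 [ 4.29369134e-01  9.03127724e-01 -1.56880513e-03]
 [ 3.01945498e-04 -1.88062919e-03 -9.99998186e-01]] [ 0.62868122  0.53239541 -0.45858329] 0.0187
```

View pics/top1.png

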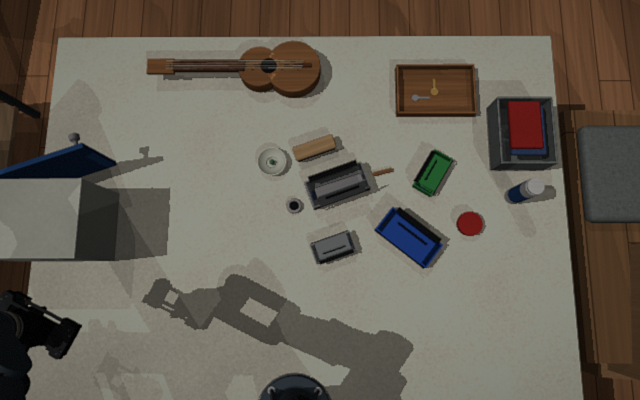

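View pics/side1.png

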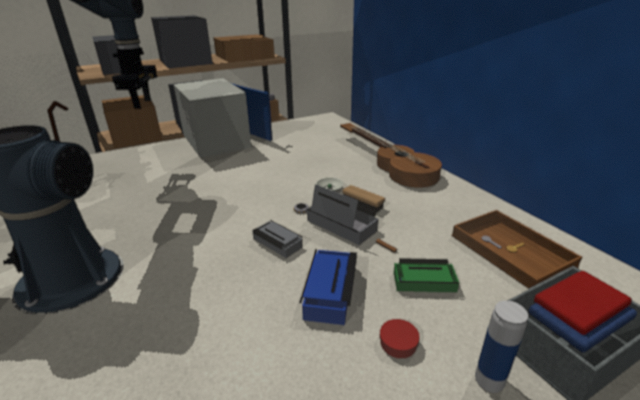

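Candidates in the top view are the grey case at (340,184), a smaller grey one at (334,247), a blue one at (409,237) and a green one at (434,172). I choose the larger grey one, with the brush at (317,147) beyond its lip. The nut blank is at (382,171), the pitch pipe at (294,205) and the dish at (272,160).

Run:
```python
import pickle,cv2,numpy as np
t=pickle.load(open("pics/top.pkl","rb"));s=pickle.load(open("pics/side.pkl","rb"))
a=cv2.resize(t["color"][135:225,250:400,::-1],None,fx=5,fy=5,interpolation=cv2.INTER_CUBIC)
cv2.imwrite("pics/c1.png",a)
b=cv2.resize(s["color"][165:260,280:410,::-1],None,fx=6,fy=6,interpolation=cv2.INTER_CUBIC)
cv2.imwrite("pics/c2.png",b)
for c in(t,s): print(-c["R"].T@c["t"],c["camera_matrix"][0,0])
```

```text
[ 0.37842993 -0.08325028  1.34195817] 450.13484564731374
[ 0.18439832 -0.87124711  0.58511559] 386.57936364441036
```

View pics/c1.png

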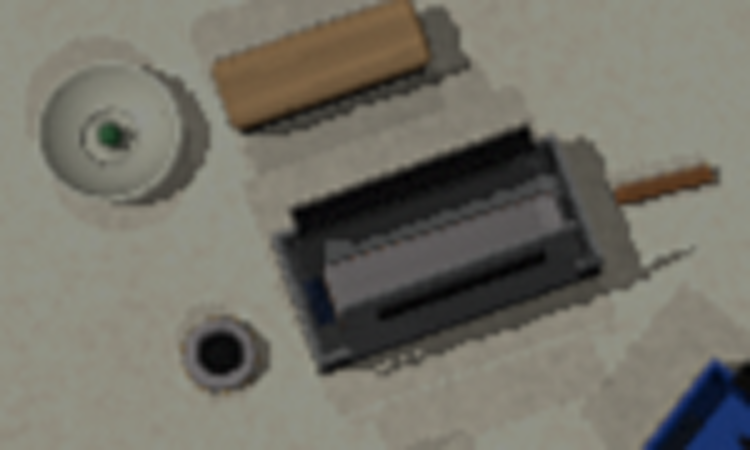

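View pics/c2.png

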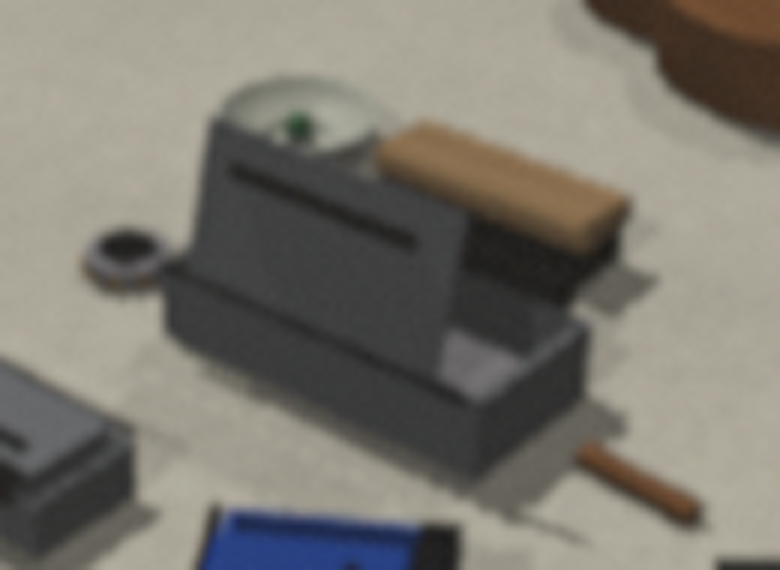

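The top crop shows the case with the lip on its far side (292,210)-(530,130) and the ridge on the flap at (380,315)-(545,257). The side crop shows the near wall top from (165,268) to (475,405) and the flap's free edge from (215,120) to (468,212). I'll fit the pose to these points.

```bash
cat > h.py <<'E'
import numpy as np,pickle
from scipy.optimize import least_squares
def proj(c,X):
    p=(c["R"]@np.asarray(X).T).T+c["t"]; p=p@c["camera_matrix"].T; return p[:,:2]/p[:,2:]
def model(p,P,fl):
    x,y,w,a=p; c,s=np.cos(w),np.sin(w)
    L=np.array([[-.046+q[0]*np.cos(a)-q[2]*np.sin(a)+0,q[1],.0425+q[0]*np.sin(a)+q[2]*np.cos(a)] if f else q for q,f in zip(P,fl)])
    return np.c_[x+c*L[:,0]-s*L[:,1],y+s*L[:,0]+c*L[:,1],L[:,2]]
E
python3 - <<'E'
from h import *
t=pickle.load(open("pics/top.pkl","rb"));s=pickle.load(open("pics/side.pkl","rb"))
T=[((275,240),(.042,.09,.04),0),((552,140),(.042,-.09,.04),0),((322,372),(-.042,.09,.04),0),((602,268),(-.042,-.09,.04),0),((292,210),(.05,.075,.0535),0),((530,128),(.05,-.075,.0535),0)]
S=[((165,268),(-.042,.09,.04),0),((475,405),(-.042,-.09,.04),0),((587,327),(.042,-.09,.04),0),((475,478),(-.042,-.09,0),0),
 ((215,120),(.076,.07,0),1),((468,210),(.076,-.07,0),1)]
def res(p,full=0):
    r=[]
    for c,L,k,o in((t,T,5,(250,135)),(s,S,6,(280,165))):
        q=proj(c,model(p,[l[1] for l in L],[l[2] for l in L]))
        r.append(q-(np.array([l[0] for l in L])/k+o))
    return np.round(r,1) if full else np.ravel(r)
f=least_squares(res,[.55,-.1,.3,1.6]);print(f.x);print(res(f.x,1))
p=f.x
def ground(c,u,z):
    o=-c["R"].T@c["t"];d=c["R"].T@np.linalg.solve(c["camera_matrix"],[*u,1]);return (o+d*(z-o[2])/d[2])[:2]
for n,u,z in(("dish",(112,133),.022),("pipe",(220,352),.015),("nut1",(615,195),.009),("nut2",(715,172),.009),("brush",(322,65),.038)):
    print(n,ground(t,(u[0]/5+250,u[1]/5+135),z))
print("edge",model(p,[(.076,0,0)],[1]),"ridge",model(p,[(.055,0,.0015)],[1]),"lip",model(p,[(.034,0,.0485)],[0]))
E
```

```text
[ 0.64143547 -0.11821018  0.36737366  1.20986718]
[[[-0.1 -0.4]
  [ 1.3 -1.5]
  [ 0.4 -0.5]
  [ 1.8 -1.1]
  [ 0.1  0.4]
  [ 0.3 -0.9]]

 [[-2.5 -1.2]
  [-0.6 -0.2]
  [-0.5 -1.3]
  [-1.2  0.8]
  [-0.4 -1.3]
  [ 0.4  0.4]]]
dish [0.71634783 0.08113328]
pipe [0.58369873 0.01366097]
nut1 [ 0.68223956 -0.22337691]
nut2 [ 0.69677629 -0.28387239]
brush [ 0.75473644 -0.04609455]
edge [[ 0.62355294 -0.12509218  0.11360325]] ridge [[ 0.61532205 -0.1282598   0.09448602]] lip [[ 0.67316678 -0.10599855  0.0485    ]]
```

Request:
servo_tool --targets '[{"offset": [-0.025, -0.022, 0.001], "dr": [0, 0, -4]}, {"offset": [-0.05, -0.044, 0.002], "dr": [0, 0, -8]}, {"offset": [-0.08, -0.07, 0.004], "dr": [0, 0, -12]}, {"offset": [-0.11, -0.096, 0.006], "dr": [0, 0, -16]}, {"offset": [-0.14, -0.122, 0.008], "dr": [0, 0, -20]}, {"offset": [-0.17, -0.148, 0.01], "dr": [0, 0, -24]}, {"offset": [-0.2, -0.174, 0.01], "dr": [0, 0, -28]}, {"offset": [-0.23, -0.2, 0.01], "dr": [0, 0, -32]}, {"offset": [-0.26, -0.226, 0.01], "dr": [0, 0, -36]}, {"offset": [-0.29, -0.252, 0.01], "dr": [0, 0, -40]}, {"offset": [-0.32, -0.278, 0.015], "dr": [0, 0, -44]}, {"offset": [-0.35, -0.304, 0.02], "dr": [0, 0, -46.4]}, {"offset": [-0.38, -0.33, 0.02], "dr": [0, 0, -46.4]}, {"offset": [-0.41, -0.356, 0.02], "dr": [0, 0, -46.4]}, {"offset": [-0.44, -0.382, 0.02], "dr": [0, 0, -46.4]}, {"offset": [-0.47, -0.408, 0.02], "dr": [0, 0, -46.4]}, {"offset": [-0.5, -0.434, 0.02], "dr": [0, 0, -46.4]}, {"offset": [-0.53, -0.46, 0.02], "dr": [0, 0, -46.4]}, {"offset": [-0.56, -0.486, 0.02], "dr": [0, 0, -46.4]}, {"offset": [-0.5817, -0.506, 0.02], "dr": [0, 0, -46.4]}]' --gripper 1

```text
time_s: 1.77
position: [0.5776, -0.1457, 0.2022]
tcp_rot: [[-0.934, -0.356, 0.001], [-0.356, 0.934, -0.001], [-0.0, -0.001, -1.0]]
force: [1.3, 0.3, -0.1]
opening: 0.003
grasp_force: 0.0
```

```bash
cat >> h.py <<'E'
P=[0.6414,-0.1182,.3674]
def st():
    from rig import bot
    s=bot.read_state();R=np.array(s["tcp_rot"]);c,q=np.cos(P[2]),np.sin(P[2]);W=np.array([[c,q,0],[-q,c,0],[0,0,1]])
    print("t",s["time_s"],"tcp_case",np.round(W@(np.array(s["position"])-[P[0],P[1],0]),4),"F_case",np.round(W@s["force"],1),"\nR_case",np.round(W@R,3).tolist(),"open",s["opening"])
E
python3 - <<'E'
from h import *; from rig import viewer; import cv2
st()
c=viewer.capture("wrist");pickle.dump(c,open("pics/w.pkl","wb"));cv2.imwrite("pics/w1.png",c["color"][:,:,::-1])
E
```

```text
t 1.7667 tcp_case [-0.0695 -0.0027  0.2022] F_case [ 1.3 -0.2 -0.1] 
R_case [[-1.0, 0.003, 0.0], [0.003, 1.0, -0.001], [-0.0, -0.001, -1.0]] open 0.0026931234336772503
```

View pics/w1.png

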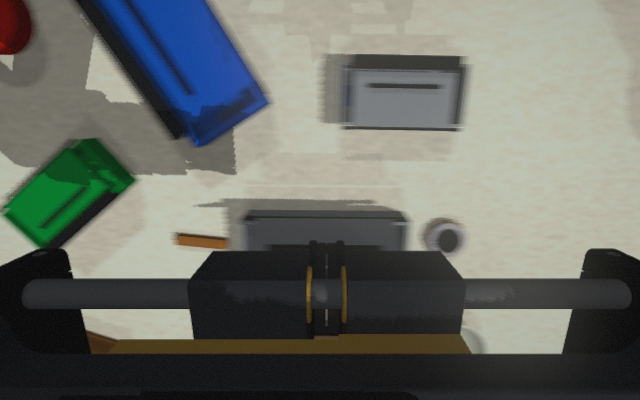

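The wrist view shows the near wall of the case from (245,215) to (407,215), parallel to the fingers, so the yaw is right. I'll compare that with the model.

Run:
```python
from h import *
c=pickle.load(open("pics/w.pkl","rb"))
p=[*P,1.2]
for z in(0,.04): print(z,proj(c,model(p,[(-.042,.09,z),(-.042,-.09,z),(-.046,.07,.0425)],[0,0,0])))
print("pipe",proj(c,[[.5837,.0137,.015]]), proj(c,[[.5776,-.1457,.2022]]))
g=c["color"].mean(2)[195:256,[300,275,380]];print(g.astype(int).tolist())
```

```text
0 [[405.44369788 206.32293432]
 [250.59662082 206.78889242]
 [395.92818607 213.85346421]]
0.04 [[414.38167996 216.75296486]
 [242.06225401 217.26397857]
 [395.92818607 213.85346421]]
pipe [[453.42620277 239.52620723]] [[324.75687487 259.59368065]]
[[174, 178, 175], [175, 177, 177], [173, 176, 177], [170, 168, 177], [128, 117, 176], [109, 108, 178], [108, 107, 176], [107, 106, 177], [107, 105, 176], [106, 106, 173], [105, 106, 151], [106, 106, 116], [106, 106, 111], [105, 106, 111], [107, 98, 110], [74, 72, 102], [68, 68, 77], [68, 65, 71], [67, 66, 73], [68, 66, 72], [69, 66, 72], [55, 48, 73], [45, 43, 57], [61, 67, 54], [70, 70, 76], [71, 69, 78], [69, 69, 76], [70, 70, 76], [72, 69, 78], [71, 70, 77], [70, 69, 77], [71, 67, 77], [67, 70, 77], [70, 69, 77], [71, 69, 76], [69, 70, 75], [69, 69, 76], [68, 68, 76], [70, 66, 75], [68, 67, 76], [68, 67, 76], [67, 67, 75], [69, 68, 72], [67, 68, 74], [67, 65, 75], [69, 68, 75], [67, 67, 73], [67, 67, 75], [66, 66, 73], [52, 46, 73], [33, 31, 61], [30, 28, 55], [30, 30, 54], [34, 35, 54], [34, 31, 53], [33, 33, 50], [32, 34, 42], [32, 27, 40], [31, 32, 38], [31, 32, 38], [32, 28, 40]]
```

Request:
servo_tool --targets '[{"offset": [0, 0.002, 0.03], "dr": [0, 0, 0]}, {"offset": [0, 0.002, 0.06], "dr": [0, 0, 0]}, {"offset": [0, 0.002, 0.09], "dr": [0, 0, 0]}, {"offset": [0, 0.002, 0.113], "dr": [0, 0, 0]}, {"offset": [0, 0.002, 0.113], "dr": [0, 0, 0]}, {"offset": [-0.01, 0.002, 0.113], "dr": [0, 0, 0]}, {"offset": [-0.02, 0.002, 0.113], "dr": [0, 0, 0]}, {"offset": [-0.03, 0.002, 0.113], "dr": [0, 0, 0]}, {"offset": [-0.03, 0.002, 0.113], "dr": [0, 0, 0]}]'

```text
time_s: 2.57
position: [0.6077, -0.1294, 0.0917]
tcp_rot: [[-0.933, -0.359, 0.006], [-0.359, 0.933, -0.002], [-0.005, -0.004, -1.0]]
force: [-0.4, 0.4, 0.9]
opening: 0.005
grasp_force: 0.0
```

```bash
python3 -c "
from h import *;st()"
```

```text
t 2.5667 tcp_case [-0.0355  0.0016  0.0917] F_case [-0.2  0.5  0.9] 
R_case [[-1.0, -0.0, 0.005], [-0.0, 1.0, -0.004], [-0.005, -0.004, -1.0]] open 0.004970986513785103
```

Request:
servo_tool --targets '[{"offset": [0, 0, 0], "dr": [0, 0, 0]}, {"offset": [0, 0, 0], "dr": [0, 0, 0]}, {"offset": [0, 0, 0], "dr": [0, 0, 0]}]'

```text
time_s: 2.82
position: [0.6037, -0.1296, 0.0902]
tcp_rot: [[-0.934, -0.358, 0.001], [-0.358, 0.934, -0.0], [-0.0, -0.001, -1.0]]
force: [0.6, -0.8, 0.3]
opening: 0.001
grasp_force: 0.0
```

```bash
python3 -c "
from h import *;st()"
```

```text
t 2.8167 tcp_case [-0.0393  0.0029  0.0902] F_case [ 0.3 -1.   0.3] 
R_case [[-1.0, 0.001, 0.0], [0.001, 1.0, -0.001], [-0.0, -0.001, -1.0]] open 0.000799606005716871
```

Request:
servo_tool --targets '[{"offset": [-0.0045, -0.002, 0.003], "dr": [0, 0, 0]}, {"offset": [-0.009, -0.003, 0.0057], "dr": [0, 0, 0]}, {"offset": [-0.013, -0.003, 0.0085], "dr": [0, 0, 0]}, {"offset": [-0.0168, -0.003, 0.0115], "dr": [0, 0, 0]}, {"offset": [-0.0202, -0.003, 0.015], "dr": [0, 0, 0]}, {"offset": [-0.0234, -0.003, 0.0188], "dr": [0, 0, 0]}, {"offset": [-0.026, -0.003, 0.023], "dr": [0, 0, 0]}, {"offset": [-0.0283, -0.003, 0.0272], "dr": [0, 0, 0]}, {"offset": [-0.0283, -0.003, 0.0272], "dr": [0, 0, 0]}, {"offset": [-0.0283, -0.003, 0.0272], "dr": [0, 0, 0]}]'

```text
time_s: 3.65
position: [0.6309, -0.122, 0.0618]
tcp_rot: [[-0.934, -0.358, -0.001], [-0.358, 0.934, 0.001], [0.001, 0.001, -1.0]]
force: [-0.1, 0.5, 1.0]
opening: 0.005
grasp_force: 0.2
```

Run:
```python
from h import *; from rig import viewer; import cv2
st()
c=viewer.capture("side");pickle.dump(c,open("pics/s2.pkl","wb"))
cv2.imwrite("pics/s2.png",cv2.resize(c["color"][135:260,260:410,::-1],None,fx=5,fy=4.8,interpolation=cv2.INTER_CUBIC))
```

```text
t 3.65 tcp_case [-0.0112  0.0002  0.0618] F_case [0.1 0.6 1. ] 
R_case [[-1.0, 0.001, -0.001], [0.001, 1.0, 0.001], [0.001, 0.001, -1.0]] open 0.0047099535909430985
```

View pics/s2.png

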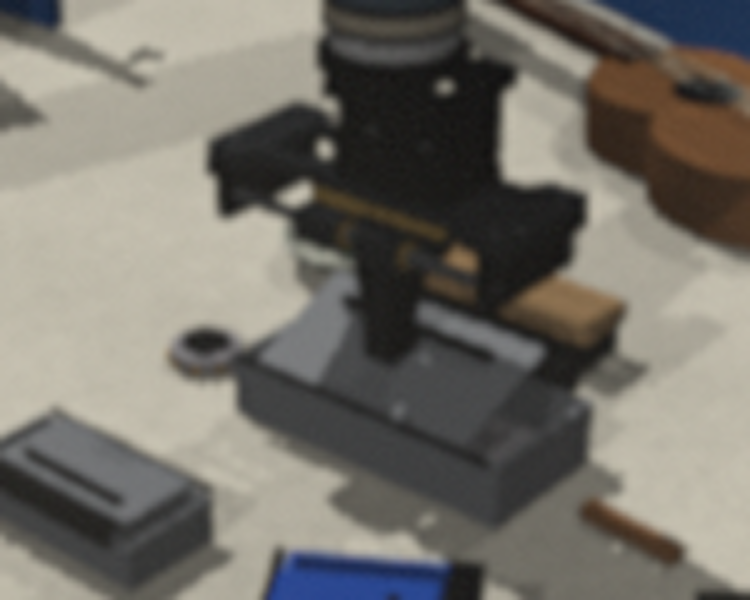

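The flap is folding: the fingertip is at (390,355), on the hinge side of the ridge at (345-490, 300-360). I'll go on down.

Request:
servo_tool --targets '[{"offset": [-0.001, 0, 0.004], "dr": [0, 0, 0]}, {"offset": [-0.002, 0, 0.007], "dr": [0, 0, 0]}, {"offset": [-0.0025, 0, 0.01], "dr": [0, 0, 0]}, {"offset": [-0.003, 0, 0.013], "dr": [0, 0, 0]}, {"offset": [-0.003, 0, 0.015], "dr": [0, 0, 0]}, {"offset": [-0.003, 0, 0.0165], "dr": [0, 0, 0]}, {"offset": [-0.003, 0, 0.0165], "dr": [0, 0, 0]}, {"offset": [-0.003, 0, 0.0165], "dr": [0, 0, 0]}]'

```text
time_s: 4.37
position: [0.6339, -0.1214, 0.0457]
tcp_rot: [[-0.934, -0.358, -0.0], [-0.358, 0.934, -0.0], [0.0, 0.0, -1.0]]
force: [0.4, 0.8, 0.6]
opening: 0.005
grasp_force: 0.4
```

Run:
```python
from h import *; from rig import viewer; import cv2
st()
c=viewer.capture("side");pickle.dump(c,open("pics/s3.pkl","wb"))
cv2.imwrite("pics/s3.png",cv2.resize(c["color"][180:255,300:390,::-1],None,fx=8,fy=8,interpolation=cv2.INTER_CUBIC))
```

```text
t 4.3667 tcp_case [-0.0081 -0.0003  0.0457] F_case [0.7 0.6 0.6] 
R_case [[-1.0, 0.001, -0.0], [0.001, 1.0, 0.0], [0.0, 0.0, -1.0]] open 0.00472135529198251
```

View pics/s3.png

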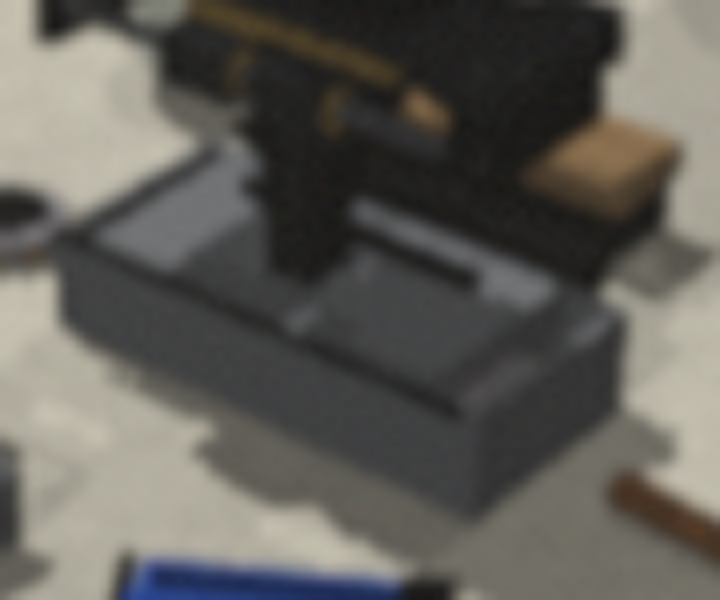

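The flap is nearly flat and its edge is in front of the black lip, with the fingertip at (300,275) just behind the ridge. Now a light press.

Request:
servo_tool --targets '[{"offset": [0, 0, 0.001], "dr": [0, 0, 0]}, {"offset": [0, 0, 0.002], "dr": [0, 0, 0]}, {"offset": [0, 0, 0.002], "dr": [0, 0, 0]}, {"offset": [0, 0, 0.002], "dr": [0, 0, 0]}]'

```text
time_s: 4.75
position: [0.634, -0.1214, 0.0444]
tcp_rot: [[-0.934, -0.358, 0.0], [-0.358, 0.934, -0.0], [-0.0, -0.0, -1.0]]
force: [-0.5, 0.5, 4.4]
opening: 0.007
grasp_force: 2.3
```

Request:
servo_tool --targets '[{"offset": [-0.002, 0, 0], "dr": [0, 0, 0]}, {"offset": [-0.004, 0, 0], "dr": [0, 0, 0]}, {"offset": [-0.006, 0, 0], "dr": [0, 0, 0]}, {"offset": [-0.008, 0, 0], "dr": [0, 0, 0]}, {"offset": [-0.01, 0, 0], "dr": [0, 0, 0]}, {"offset": [-0.012, 0, 0], "dr": [0, 0, 0]}, {"offset": [-0.014, 0, 0], "dr": [0, 0, 0]}, {"offset": [-0.014, 0, 0], "dr": [0, 0, 0]}]'

```text
time_s: 5.42
position: [0.6457, -0.1169, 0.0443]
tcp_rot: [[-0.933, -0.359, -0.004], [-0.359, 0.933, -0.001], [0.004, 0.0, -1.0]]
force: [-3.2, -1.8, 6.8]
opening: 0.007
grasp_force: 3.5
```

```bash
python3 -c "
from h import *;st()"
```

```text
t 5.4167 tcp_case [ 0.0044 -0.0004  0.0443] F_case [-3.6 -0.5  6.8] 
R_case [[-1.0, 0.0, -0.004], [0.0, 1.0, 0.0], [0.004, 0.0, -1.0]] open 0.007259827601362112
```

Request:
servo_tool --targets '[{"offset": [-0.002, 0, 0], "dr": [0, 0, 0]}, {"offset": [-0.003, 0, 0], "dr": [0, 0, 0]}, {"offset": [-0.004, 0, 0], "dr": [0, 0, 0]}, {"offset": [-0.005, 0, 0], "dr": [0, 0, 0]}, {"offset": [-0.006, 0, 0], "dr": [0, 0, 0]}, {"offset": [-0.007, 0, 0], "dr": [0, 0, 0]}, {"offset": [-0.007, 0, 0], "dr": [0, 0, 0]}]'

```text
time_s: 6.0
position: [0.6514, -0.1145, 0.0442]
tcp_rot: [[-0.933, -0.359, -0.005], [-0.359, 0.933, -0.001], [0.005, 0.001, -1.0]]
force: [-4.4, -1.5, 7.1]
opening: 0.001
grasp_force: 3.8
```

Run:
```python
from h import *; from rig import viewer; import cv2
st()
c=viewer.capture("side");pickle.dump(c,open("pics/s4.pkl","wb"))
cv2.imwrite("pics/s4.png",cv2.resize(c["color"][180:255,300:390,::-1],None,fx=8,fy=8,interpolation=cv2.INTER_CUBIC))
```

```text
t 6.0 tcp_case [ 0.0106 -0.0002  0.0442] F_case [-4.6  0.2  7.1] 
R_case [[-1.0, 0.0, -0.005], [0.0, 1.0, 0.001], [0.005, 0.001, -1.0]] open 0.0007291460048972804
```

View pics/s4.png

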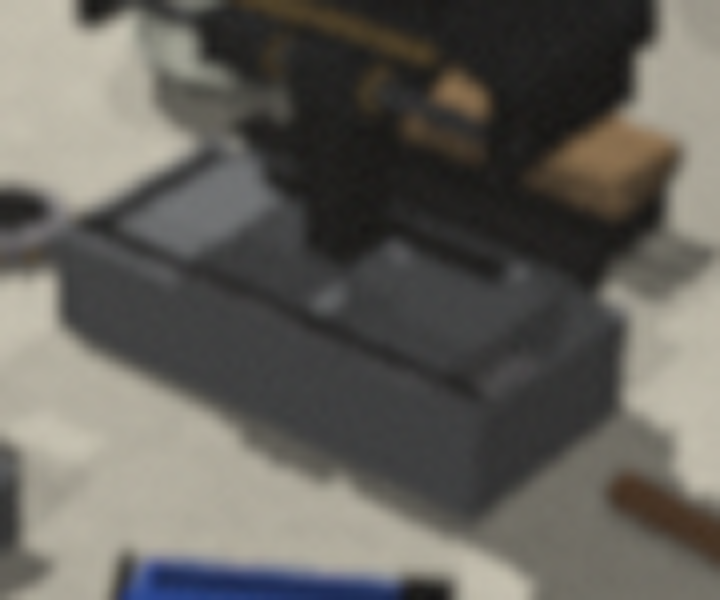

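The case hasn't moved (bottom corner still at (470,515)). The flap's hinge line moved from (460,410) to (480,390), about 11 mm of slide. I'll push slightly further to find the stop.

Request:
servo_tool --targets '[{"offset": [-0.001, 0, 0], "dr": [0, 0, 0]}, {"offset": [-0.002, 0, 0], "dr": [0, 0, 0]}, {"offset": [-0.003, 0, 0], "dr": [0, 0, 0]}, {"offset": [-0.003, 0, 0], "dr": [0, 0, 0]}]'

```text
time_s: 6.38
position: [0.6542, -0.1135, 0.0443]
tcp_rot: [[-0.933, -0.359, -0.005], [-0.359, 0.933, -0.001], [0.005, 0.001, -1.0]]
force: [-5.1, -1.6, 7.2]
opening: 0.006
grasp_force: 3.8
```

```bash
python3 -c "
from h import *;st()"
```

```text
t 6.3833 tcp_case [ 0.0136 -0.0002  0.0443] F_case [-5.4  0.3  7.2] 
R_case [[-1.0, 0.0, -0.005], [0.0, 1.0, 0.001], [0.005, 0.001, -1.0]] open 0.006197611076771034
```

Request:
servo_tool --targets '[{"offset": [-0.001, 0, 0], "dr": [0, 0, 0]}, {"offset": [-0.002, 0, 0], "dr": [0, 0, 0]}, {"offset": [-0.002, 0, 0], "dr": [0, 0, 0]}]'

```text
time_s: 6.63
position: [0.655, -0.1131, 0.0441]
tcp_rot: [[-0.933, -0.359, -0.008], [-0.359, 0.933, -0.001], [0.007, 0.001, -1.0]]
force: [-5.8, -4.0, 9.1]
opening: 0.006
grasp_force: 5.4
```

Run:
```python
from h import *; from rig import viewer; import cv2
st()
c=viewer.capture("side")
a=pickle.load(open("pics/s3.pkl","rb"));b=pickle.load(open("pics/s4.pkl","rb"))
def cr(c,y,x): return c["color"][y:y+40,x:x+50].astype(np.float32).mean(2)
def sh(p,q,y,x): return np.round(cv2.phaseCorrelate(cr(p,y,x)[:,:],cr(q,y,x),cv2.createHanningWindow((50,40),cv2.CV_32F)),2)
# case's near bottom right corner template
def tm(p,q,y0,y1,x0,x1):
    g=lambda c:cv2.resize(c["color"].mean(2).astype(np.float32),None,fx=4,fy=4,interpolation=cv2.INTER_CUBIC)
    P,Q=g(p),g(q);T=P[y0*4:y1*4,x0*4:x1*4];m=24
    r=cv2.matchTemplate(Q[y0*4-m:y1*4+m,x0*4-m:x1*4+m],T,cv2.TM_CCOEFF_NORMED)
    _,v,_,l=cv2.minMaxLoc(r);return (l[0]-m)/4,(l[1]-m)/4,round(v,3)
for n,q in(("4",b),("now",c)):
    print(n,"corner",tm(a,q,236,250,350,366),"right",tm(a,q,214,230,370,384))
print("ridge 4->now",tm(b,c,208,217,350,366))
cv2.imwrite("pics/s5.png",cv2.resize(c["color"][180:255,300:390,::-1],None,fx=8,fy=8,interpolation=cv2.INTER_CUBIC))
```

```text
t 6.6333 tcp_case [ 0.0145 -0.0001  0.0441] F_case [-6.9 -1.7  9.1] 
R_case [[-1.0, 0.0, -0.007], [0.0, 1.0, 0.001], [0.007, 0.001, -1.0]] open 0.005773029539137037
4 corner (3.75, -3.0, 0.885) right (0.0, -0.25, 0.994)
now corner (4.75, -3.75, 0.865) right (0.0, -0.25, 0.994)
ridge 4->now (0.0, 0.0, 0.968)
```

That is the stop: the force rises and the tip lags the command. The case hasn't moved. I'll back off from the ridge and lift away.

Request:
servo_tool --targets '[{"offset": [0.002, 0, 0], "dr": [0, 0, 0]}, {"offset": [0.003, 0, -0.002], "dr": [0, 0, 0]}, {"offset": [0.003, 0, -0.01], "dr": [0, 0, 0]}, {"offset": [0.003, 0, -0.03], "dr": [0, 0, 0]}, {"offset": [0.01, 0, -0.06], "dr": [0, 0, 0]}, {"offset": [0.04, 0, -0.09], "dr": [0, 0, 0]}, {"offset": [0.07, 0, -0.12], "dr": [0, 0, 0]}, {"offset": [0.1, 0, -0.15], "dr": [0, 0, 0]}, {"offset": [0.1, 0, -0.15], "dr": [0, 0, 0]}, {"offset": [0.1, 0, -0.15], "dr": [0, 0, 0]}, {"offset": [0.1, 0, -0.15], "dr": [0, 0, 0]}]'

```text
time_s: 7.6
position: [0.5653, -0.1477, 0.1939]
tcp_rot: [[-0.934, -0.358, 0.001], [-0.358, 0.934, 0.0], [-0.001, -0.0, -1.0]]
force: [1.2, 1.1, 0.0]
opening: 0.007
grasp_force: 0.0
```

Run:
```python
from h import *; from rig import viewer; import cv2
st()
c=viewer.capture("side")
cv2.imwrite("pics/s6.png",cv2.resize(c["color"][180:255,300:390,::-1],None,fx=8,fy=8,interpolation=cv2.INTER_CUBIC))
```

```text
t 7.6 tcp_case [-0.0816 -0.0002  0.1939] F_case [1.6 0.6 0. ] 
R_case [[-1.0, 0.002, 0.001], [0.002, 1.0, -0.0], [-0.001, -0.0, -1.0]] open 0.006710095125987362
```

View pics/s6.png

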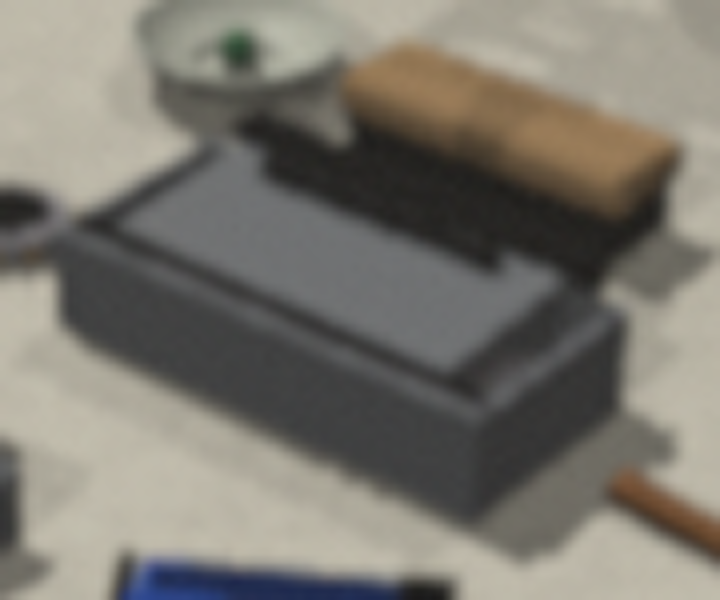

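The flap stays flat by itself with its edge under the lip (265-500, 180-270), and the case and the things around it have not moved.

```bash
python3 -c "
from rig import ticket;print(ticket.hand_in())"
```

```text
the job is handed in; nothing more can be done
None
```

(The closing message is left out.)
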